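Start a wash at the washer's console

ROBOT

A 6-joint arm with a two-finger parallel gripper is mounted at the origin on the work surface. World frame = base frame: x ahead of the robot, y to its left, z up, the work surface at z = 0. Lengths are in m, angles in rad, forces in N, time in s.
With the tool pointing down it reaches from about 0.3 to 0.875 m from the base axis. Payload 6.4 kg.
Tool frame: the origin (TCP) lies between the finger pads; the fingertips stand 25 mm ahead of it and the grasp point (between the pads) lies 6 mm ahead of it; z points along the fingers, y is the line along which they close (so a half turn about z gives the same grasp; the last joint's range is limited). The gripper opens to 85 mm and grips with 20 to 120 N. Pads are 22 mm wide; open, the fingers measure 114 mm over their backs; the gripper's body (76 mm by 85 mm) begins 54 mm behind the grasp point. The pads swing forward as they close: fully open they stand 13 mm farther back than shut.
Start: joints at [-1.337, 0.181, 1.607, -0, 1.354, -0.206], TCP at [0.245, -0.52, 0.256] pointing down, gripper open.
Joint ranges: [-2.99, 2.99], [-0.89, 2.07], [0.3, 2.58], [-1.14, 4.28], [0, 2.63], [-3.12, 3.12]. Speed limits (rad/s): [2.57, 2.57, 3.01, 3.14, 3.14, 3.14].

INTERFACE

Orientations are given as a unit quaternion [w, x, y, z].
In Python, from bench import ctrl gives the robot as it stands.
- The arm moves only by the tool servo_tool, never from a script. Its argument "series" is text: rows parted by semicolons, each of 7 numbers parted by spaces: the gripper command: -1 is fully open, 1 is shut, values between are in proportion, then the shift along the tool's x, y, z in m, then the turn, a rotation vector about the tool's x, y, z in degrees. A call has 1 to 12 rows; each row is the pose to reach, as a shift and turn from the pose commanded when the call began, along the tool's axes at that moment; what a row does not reach only later rows make up. A row lasts 1/12 s, in which the tool goes at most 41.7 mm and 7.16 degrees, less where a joint would pass 70% of its speed; a pose out of reach is approached as far as the arm can. A call with a gripper value outside its range is refused whole. The fingers move at their own pace and stop on an object; the grip force is fixed at half the most. Time passes only in rows, so rows that repeat a pose let the fingers close. It gives the time, the measured TCP pose, the force, the opening and the grip force at its end, in the units of the state.
- ctrl.get_obs(): the state, without advancing time (a new reading comes with each control period).
- ctrl.camera(name): name is "side" or "top"; returns a dict with "img" (400x640x3 uint8, red, green, blue), "z_map" (400x640 float32, m along the optical axis (not along the pixel's ray), 0 where there is no reading), "fovy" (degrees; the focal length in pixels is half the picture's height over the tangent of half this angle, whatever the lens; pixels are square), "cx", "cy" (the principal point, pixels), "k1" (the pictures are not rectified: a ray, as slopes to the right and down, at radius r is drawn at 1 + k1 r^2 times it, then the intrinsics apply), "extrinsics" (4x4, takes a point from camera to world coordinates). Camera axes: x right, y down, z forward; pixel columns grow to the right and rows downward; lengths in m; the calibration is good to about 2 mm. A picture is of the moment at which its call begins.
- ctrl.hand_in(): hands the job in; it is judged then, once.
The state is a dict: "time_s": time; "q": joint angles; "dq": joint speeds; "joint_efforts": joint torques, N m; "eef_pos": TCP position; "eef_rot": TCP orientation; "wrist_force": force on the tool from outside, world axes, zero at the start; "torque": the same for the moment, N m; "opening": opening from 0.0 (shut) to 1.0 (fully open); "grasp_force": force on a finger pad.
Only numpy, scipy, OpenCV 4.12 (cv2) and the standard library are available. Lean on these libraries where they do the work, as an engineer would, in place of code of your own. Each camera call takes 0.05 s, during which the arm holds its last target. There are 200 camera calls.

TASK

Start a wash on the top-loading washer in front of you: with the fingertips press the power key (the small round one at the left end of its console), then the middle one of the three oblong programme keys, then the right-hand one of the three square temperature keys, and last the large round start key at the right end. Press one key at a time, each lightly down until it gives and let it come up again before the next, and press no other key. Leave everything that stands on the washer where it is, and finish clear of the machine.

Things in the scene. Friction and masses are not known exactly. Their poses are not given: they have to be found in the camera images.
- washer: White top-loading washer on the floor just beyond the table's edge, ahead of the robot; fixed; 540 (x) x 520 (y) x 910 mm high. Origin: centre of its underside; x away from the user, y to the user's left, z up. Console: level strip along the near edge, x -261 to -111, face at z 910, eight plain steel keys in one row at x -215. Shut lid with a clear window behind it, top at z 922
- power_top (a point): centre of the top face of the power key (small round key, 22 mm across, left end of the row); the face is level, 10 mm above the console when the key is up
- prog2_top (a point): centre of the top face of the middle one of the three oblong programme keys (32 x 16 mm), level, 10 mm above the console when up
- temp3_top (a point): centre of the top face of the right-hand one (nearest the start key) of the three square temperature keys (20 x 20 mm), level, 10 mm above the console when up
- start_top (a point): centre of the top face of the start key (large round key, 36 mm across, right end of the row), level, 10 mm above the console when up
- power (a joint): power key (centre at y = +215 mm in the washer's frame): how far it is pressed straight down, m; 0 = up, 0.007 = fully down; a press counts beyond 0.002. All keys: a spring returns the key; about 2 N starts it, 4 N presses it 2 mm, 6 N 4 mm, 9 N fully down, where the stop is hard
- prog1 (a joint): left oblong programme key (centre at y = +135 mm in the washer's frame): how far it is pressed straight down, m; 0 = up, 0.007 = fully down; a press counts beyond 0.002 (spring as the power key)
- prog2 (a joint): middle oblong programme key (centre at y = +90 mm in the washer's frame): how far it is pressed straight down, m; 0 = up, 0.007 = fully down; a press counts beyond 0.002 (spring as the power key)
- prog3 (a joint): right oblong programme key (centre at y = +45 mm in the washer's frame): how far it is pressed straight down, m; 0 = up, 0.007 = fully down; a press counts beyond 0.002 (spring as the power key)
- temp1 (a joint): left square temperature key (centre at y = -30 mm in the washer's frame): how far it is pressed straight down, m; 0 = up, 0.007 = fully down; a press counts beyond 0.002 (spring as the power key)
- temp2 (a joint): middle square temperature key (centre at y = -75 mm in the washer's frame): how far it is pressed straight down, m; 0 = up, 0.007 = fully down; a press counts beyond 0.002 (spring as the power key)
- temp3 (a joint): right square temperature key (centre at y = -120 mm in the washer's frame): how far it is pressed straight down, m; 0 = up, 0.007 = fully down; a press counts beyond 0.002 (spring as the power key)
- start (a joint): start key (centre at y = -205 mm in the washer's frame): how far it is pressed straight down, m; 0 = up, 0.007 = fully down; a press counts beyond 0.002 (spring as the power key)
- dose_cup: bystander, loose: small open dosing cup, 42 mm across, 40 high, standing on the console behind the key row; origin: centre of its underside
- balm_tin: bystander, loose: low round metal tin, 48 mm across, 36 high, standing on the console behind the key row; origin: centre of its underside
- clip_tray: bystander, loose: open grey tray of clothes pegs 70 x 120 x 45 mm high on the lid; origin: centre of its underside
- stain_bottle: bystander, loose: small white bottle, 48 mm across, 130 high, on the lid; origin: centre of its underside
- detergent: bystander, loose: blue detergent jug with a grip loop, 65 x 90 mm, 210 high, on the lid; origin: centre of its underside
- softener: bystander, loose: white round softener bottle, 68 mm across, 185 high, on the lid; origin: centre of its underside

How it is judged:
By the outcome, as a careful person would: the job done as asked, in the order asked, and still so for the second after the job is handed in, with the robot touching nothing.
It also fails if it takes over 51 s, if anything falls off the work surface, if the arm or the gripper's body presses on something with over 40 N, if the wrist force passes 120 N, or if a joint passes its speed limit or range.

## Working session

There is one attempt and no reset: what is moved stays moved. The work goes in short steps, Python scripts to look and compute and a tool call to move; the robot and the scene stay as the last step left them, time stands still between calls to the robot, and variables do not carry over. Pictures are saved under pics/ and viewed, at most 10 in all, crops included, and the job is handed in when it is done.

Besides the shell and the picture viewer there is one more tool, called as a command line: name --argument value ..., lists and objects as JSON in quotes. servo_tool: Moves the arm, as the interface text tells. Its arguments: {"type":"object","properties":{"series":{"type":"string"}},"required":["series"]}

```bash
mkdir -p pics; cat > h.py <<'E'
import numpy as np, cv2
from bench import ctrl
def cam(n):
    c=ctrl.camera(n); return c
def world(c):
    h,w=c["z_map"].shape; f=h/2/np.tan(np.radians(c["fovy"])/2)
    K=np.array([[f,0,c["cx"]],[0,f,c["cy"]],[0,0,1]])
    u,v=np.meshgrid(np.arange(w),np.arange(h))
    p=np.stack([u,v],-1).reshape(-1,1,2).astype(float)
    s=cv2.undistortPoints(p,K,np.array([c["k1"],0,0,0,0.])).reshape(h,w,2)
    z=c["z_map"]; P=np.dstack([s*z[...,None],z])
    E=np.array(c["extrinsics"]); return P@E[:3,:3].T+E[:3,3]
E
python3 - <<'E'
from h import *
for n in("top","side"):
    c=cam(n); cv2.imwrite(f"pics/{n}.png",c["img"][...,::-1]); np.save(n+"_w.npy",world(c)); np.save(n+"_z.npy",c["z_map"]); np.save(n+"_i.npy",c["img"])
    print(n,c["fovy"],c["k1"],np.array(c["extrinsics"]).round(3))
o=ctrl.get_obs(); print(o["time_s"],o["eef_pos"],o["eef_rot"],o["wrist_force"])
E
```

```text
top 48.67437008459765 -0.11049890834111016 [[-0.004 -0.996  0.092  0.499]
 [-1.     0.004 -0.006  0.032]
 [ 0.006 -0.092 -0.996  1.204]
 [ 0.     0.     0.     1.   ]]
side 42.95281302109207 0.044040441101385594 [[-0.955 -0.169  0.245  0.235]
 [-0.297  0.51  -0.807  1.278]
 [ 0.011 -0.844 -0.537  0.598]
 [ 0.     0.     0.     1.   ]]
0.1 [ 0.24469651 -0.51984445  0.25548432] [-7.74248117e-04  9.75918664e-01  2.18133356e-01 -2.74192151e-05] [-0.34272742  0.2943359  -0.11014287]
```

View pics/top.png

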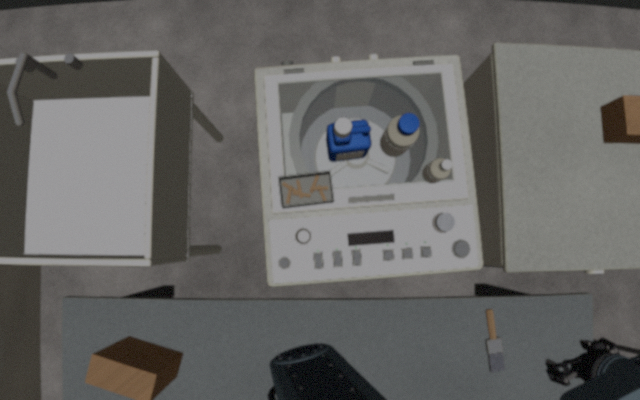

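View pics/side.png

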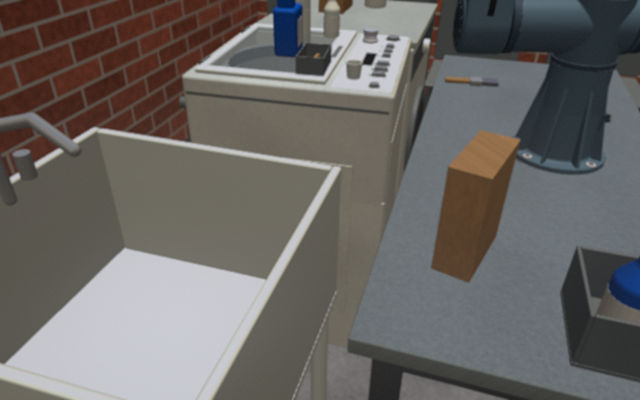

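The top view shows the power key at about (284,263), the oblong keys at (318/337/356,259), the square keys at (388/406/426,253) and the start key at (461,248). The cup is at (304,236) and the tin at (444,222), both behind the row. The side view shows nothing standing above the keys.

```bash
python3 - <<'E'
from h import *
W=np.load("top_w.npy"); I=np.load("top_i.npy").astype(float).mean(2)
ys=np.array([.215,.135,.09,.045,-.03,-.075,-.12,-.205])
px=[(284,263),(318,260),(337,259),(356,257),(388,254),(406,253),(426,252),(461,248)]
pz=W[270:278,290:470,2]; print("console z",np.median(pz))
pts=[]
for u,v in px:
    s=np.s_[v-13:v+14,u-11:u+12]
    m=(I[s]<170).astype(np.uint8); 
    n,l,st,ce=cv2.connectedComponentsWithStats(m); k=l[13,11]
    mm=(l==k)&(k>0); w=W[s][mm]
    pts.append(w.mean(0)); print(u,v,mm.sum(),I[v,u],np.median(I[s]),w.mean(0).round(4),np.median(w[:,2]).round(4),ce[k].round(1))
pts=np.array(pts)
# rigid fit of the row
A=np.c_[np.full(8,-.215),ys]; B=pts[:,:2]
a,b=A.mean(0),B.mean(0); H=(A-a).T@(B-b); th=np.arctan2(H[0,1]-H[1,0],H[0,0]+H[1,1])
R=np.array([[np.cos(th),-np.sin(th)],[np.sin(th),np.cos(th)]]); t=b-R@a
F=A@R.T+t; print("th",np.degrees(th),"t",t); print(F.round(4)); print("res mm",((F-B)*1000).round(1)); print("r",np.hypot(*F.T).round(3))
E
```

```text
console z 0.15873336940135663
284 263 621 105.66666666666667 152.66666666666666 [0.4498 0.11   0.1615] 0.1607 [11. 13.]
318 260 621 105.66666666666667 152.33333333333334 [0.4566 0.0303 0.1635] 0.1608 [11. 13.]
337 259 621 104.33333333333333 152.66666666666666 [ 0.4588 -0.014   0.1668] 0.1609 [11. 13.]
356 257 621 104.0 150.66666666666666 [ 0.4631 -0.0588  0.1635] 0.1609 [11. 13.]
388 254 621 103.33333333333333 151.66666666666666 [ 0.4695 -0.1343  0.163 ] 0.1606 [11. 13.]
406 253 621 101.33333333333333 152.33333333333334 [ 0.4716 -0.1763  0.1663] 0.1605 [11. 13.]
426 252 621 104.33333333333333 152.66666666666666 [ 0.4733 -0.2248  0.1628] 0.1604 [11. 13.]
461 248 621 102.33333333333333 142.0 [ 0.4819 -0.3078  0.1681] 0.1615 [11. 13.]
th 4.258238183386851 t [ 0.68048868 -0.08783811]
[[ 0.4501  0.1106]
 [ 0.4561  0.0308]
 [ 0.4594 -0.0141]
 [ 0.4627 -0.0589]
 [ 0.4683 -0.1337]
 [ 0.4717 -0.1786]
 [ 0.475  -0.2235]
 [ 0.4813 -0.3082]]
res mm [[ 0.4  0.6]
 [-0.6  0.5]
 [ 0.6 -0.1]
 [-0.3 -0.2]
 [-1.2  0.5]
 [ 0.1 -2.3]
 [ 1.6  1.3]
 [-0.5 -0.5]]
r [0.464 0.457 0.46  0.466 0.487 0.504 0.525 0.572]
```

```bash
python3 -c "
import cv2
i=cv2.imread('pics/top.png')[195:290,255:490]; cv2.imwrite('pics/crop.png',cv2.resize(i,None,fx=3.4,fy=3.4,interpolation=2))"
```

```text
(no output)
```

View pics/crop.png

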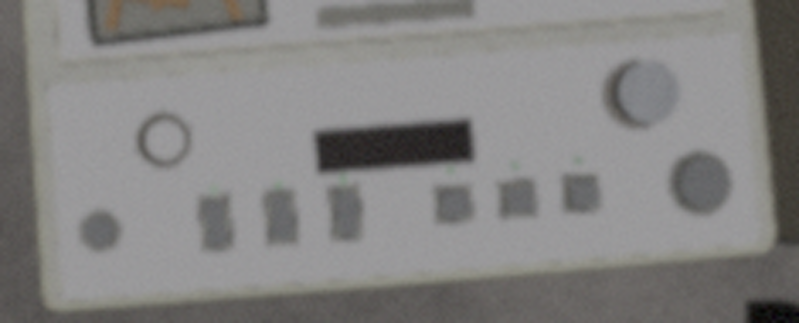

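```bash
python3 - <<'E'
from h import *
W=np.load("top_w.npy"); I=np.load("top_i.npy").astype(float).mean(2); I=cv2.GaussianBlur(I,(0,0),.7)
ys=np.array([.215,.135,.09,.045,-.03,-.075,-.12,-.205])
px=[(284,263),(318,260),(337,259),(356,257),(388,254),(406,253),(426,252),(461,248)]
pts=[]
for u,v in px:
    s=np.s_[v-13:v+14,u-11:u+12]
    m=(I[s]<128).astype(np.uint8); n,l,st,ce=cv2.connectedComponentsWithStats(m); mm=l==l[13,11]; w=W[s][mm]
    pts.append(np.median(w,0)*[0,0,1]+w.mean(0)*[1,1,0]); print(mm.sum(),st[l[13,11]][2:4],pts[-1].round(4),(ce[l[13,11]]+[u-11,v-13]).round(1))
pts=np.array(pts); A=np.c_[np.full(8,-.215),ys]; B=pts[:,:2]
a,b=A.mean(0),B.mean(0); H=(A-a).T@(B-b); th=np.arctan2(H[0,1]-H[1,0],H[0,0]+H[1,1])
R=np.array([[np.cos(th),-np.sin(th)],[np.sin(th),np.cos(th)]]); t=b-R@a
F=A@R.T+t; print("th",np.degrees(th)); print(F.round(4)); print("res mm",((F-B)*1000).round(1))
for n,u,v in(("cup",304,236),("tin",444,222)):
    w=W[v-14:v+14,u-14:u+14].reshape(-1,3); w=w[w[:,2]>.182]; print(n,w.min(0).round(3),w.max(0).round(3))
from scipy.spatial.transform import Rotation as Ro
q=np.array(ctrl.get_obs()["eef_rot"]); print(Ro.from_quat(np.r_[q[1:],q[0]]).as_matrix().round(3))
E
```

```text
105 [11 12] [0.4513 0.1095 0.168 ] [284.  262.4]
139 [11 17] [0.4568 0.0302 0.1684] [318.1 260.1]
145 [11 17] [ 0.46   -0.0143  0.1681] [337.1 258.5]
145 [11 17] [ 0.4628 -0.0586  0.1681] [356.1 257.2]
111 [11 11] [ 0.4681 -0.1317  0.1683] [387.8 254.8]
113 [11 11] [ 0.4714 -0.1763  0.1674] [406.8 253.1]
119 [11 12] [ 0.4754 -0.2196  0.1675] [425.1 251.3]
264 [18 19] [ 0.4811 -0.3053  0.1684] [460.3 248.4]
th 4.132922248816001
[[ 0.4509  0.1118]
 [ 0.4566  0.032 ]
 [ 0.4599 -0.0128]
 [ 0.4631 -0.0577]
 [ 0.4685 -0.1325]
 [ 0.4718 -0.1774]
 [ 0.475  -0.2223]
 [ 0.4811 -0.3071]]
res mm [[-0.4  2.3]
 [-0.2  1.8]
 [-0.1  1.4]
 [ 0.3  0.9]
 [ 0.4 -0.9]
 [ 0.3 -1.1]
 [-0.4 -2.7]
 [ 0.  -1.8]]
cup [0.494 0.032 0.182] [0.533 0.085 1.204]
tin [ 0.499 -0.285  0.183] [0.563 0.032 1.204]
[[ 0.905  0.426 -0.   ]
 [ 0.426 -0.905  0.001]
 [ 0.    -0.002 -1.   ]]
```

servo_tool --series "1 0.456 -0.484 -0.024 0 0 21;1 0.456 -0.484 -0.024 0 0 21;1 0.456 -0.484 -0.024 0 0 21;1 0.456 -0.484 -0.024 0 0 21;1 0.456 -0.484 -0.024 0 0 21;1 0.456 -0.484 -0.024 0 0 21;1 0.456 -0.484 -0.024 0 0 21;1 0.456 -0.484 -0.024 0 0 21;1 0.456 -0.484 -0.024 0 0 21;1 0.456 -0.484 -0.024 0 0 21;1 0.456 -0.484 -0.024 0 0 21;1 0.456 -0.484 -0.024 0 0 21"

```text
time_s: 1.1
eef_pos: [0.3999, -0.0432, 0.2744]
eef_rot: [0.0, 0.999, 0.036, 0.0]
wrist_force: [1.1, -1.2, 0.0]
opening: 0.002
grasp_force: 0.0
```

servo_tool --series "1 0.062 -0.151 0.01 0 0 0;1 0.062 -0.151 0.01 0 0 0;1 0.062 -0.151 0.01 0 0 0;1 0.062 -0.151 0.02 0 0 0;1 0.062 -0.151 0.06 0 0 0;1 0.062 -0.151 0.06 0 0 0;1 0.062 -0.151 0.06 0 0 0;1 0.062 -0.151 0.06 0 0 0"

```text
time_s: 1.77
eef_pos: [0.4509, 0.1092, 0.2151]
eef_rot: [0.0, 0.999, 0.036, -0.0]
wrist_force: [0.3, -0.6, 0.2]
opening: 0.003
grasp_force: 0.0
```

```bash
python3 - <<'E'
from h import *
c=cam("top"); W=world(c); o=ctrl.get_obs(); print(o["eef_pos"],o["wrist_force"])
i=c["img"][195:290,225:460,::-1]; cv2.imwrite("pics/a.png",cv2.resize(i,None,fx=3.4,fy=3.4,interpolation=2))
c=cam("side");i=c["img"][0:110,300:470,::-1]; cv2.imwrite("pics/b.png",cv2.resize(i,None,fx=4.5,fy=4.5,interpolation=2))
E
```

```text
[0.45159953 0.10887871 0.21592558] [-0.72053114  0.18410403 -0.67530974]
```

View pics/b.png

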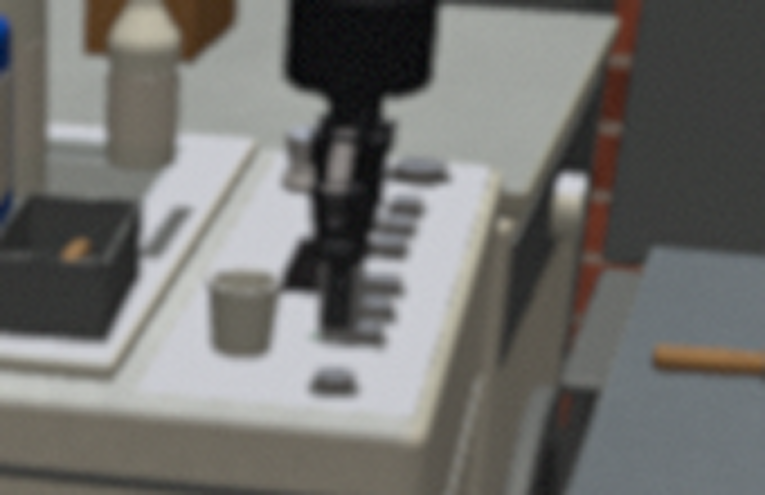

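The side view shows the shut fingertips at (340,335), directly above the power key at (333,378) and clear of the cup.

servo_tool --series "1 0 -0.001 0.01 0 0 0;1 0 -0.001 0.018 0 0 0;1 0 -0.001 0.021 0 0 0;1 0 -0.001 0.023 0 0 0;1 0 -0.001 0.024 0 0 0;1 0 -0.001 0.025 0 0 0;1 0 -0.001 0.025 0 0 0;1 0 -0.001 0.025 0 0 0"

```text
time_s: 2.53
eef_pos: [0.4508, 0.1102, 0.1899]
eef_rot: [0.001, 0.999, 0.037, -0.0]
wrist_force: [-3.2, -2.1, 6.9]
opening: 0.001
grasp_force: 3.5
```

servo_tool --series "1 0 0 0 0 0 0"

```text
time_s: 2.62
eef_pos: [0.4508, 0.1102, 0.1899]
eef_rot: [0.001, 0.999, 0.037, -0.0]
wrist_force: [-2.6, -2.9, 6.9]
opening: 0.002
grasp_force: 3.5
```

servo_tool --series "1 0 0 0 0 0 0"

```text
time_s: 2.7
eef_pos: [0.4508, 0.1102, 0.19]
eef_rot: [0.001, 0.999, 0.037, -0.0]
wrist_force: [-3.0, -2.4, 7.1]
opening: -0.002
grasp_force: 3.5
```

servo_tool --series "1 0 0 -0.01 0 0 0;1 0 0 -0.03 0 0 0;1 0 0 -0.03 0 0 0;1 0 0.03 -0.03 0 0 0;1 0 0.07 -0.03 0 0 0;1 0 0.105 -0.03 0 0 0;1 0 0.124 -0.03 0 0 0;1 0 0.124 -0.03 0 0 0;1 0 0.124 -0.025 0 0 0;1 0 0.124 -0.025 0 0 0"

```text
time_s: 3.53
eef_pos: [0.4591, -0.0122, 0.2131]
eef_rot: [-0.001, 0.999, 0.036, -0.001]
wrist_force: [-0.6, 0.9, -0.4]
opening: -0.005
grasp_force: 0.0
```

```bash
python3 - <<'E'
from h import *
c=cam("side");i=c["img"][0:110,300:470,::-1]; cv2.imwrite("pics/c.png",cv2.resize(i,None,fx=4.5,fy=4.5,interpolation=2))
E
```

```text
(no output)
```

View pics/c.png

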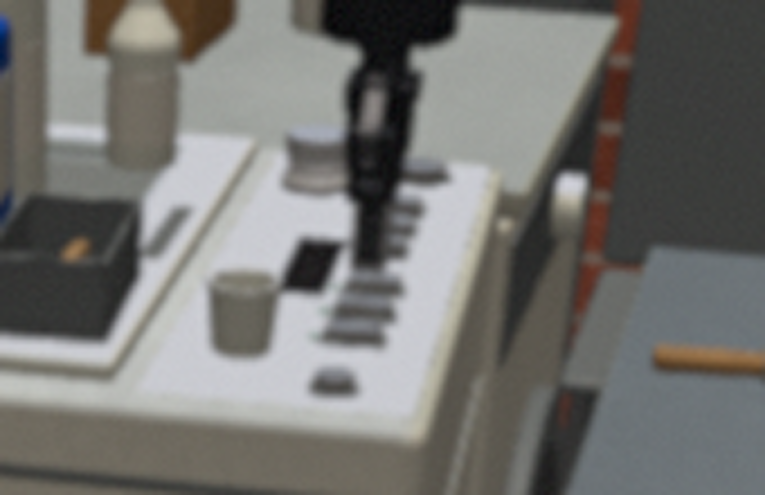

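The power key is back up, and the tip at (368,265) is above prog2 at (367,308). I'll check this by projection.

```bash
python3 - <<'E'
from h import *
c=cam("side"); E=np.linalg.inv(np.array(c["extrinsics"])); h=400; f=h/2/np.tan(np.radians(c["fovy"])/2)
K=np.array([[f,0,c["cx"]],[0,f,c["cy"]],[0,0,1]])
P=np.array([[.459,-.0125,.188],[.4509,.1105,.168],[.4566,.031,.168],[.4599,-.0135,.168],[.4631,-.058,.168],[.475,-.221,.168],[.481,-.306,.168]])
p=cv2.projectPoints(P,cv2.Rodrigues(E[:3,:3])[0],E[:3,3],K,np.array([c["k1"],0,0,0,0.]))[0][:,0]
print(((p-[300,0])*4.5+1.75).round(0)); print(ctrl.get_obs()["eef_pos"])
E
```

```text
[[370. 274.]
 [336. 382.]
 [356. 333.]
 [366. 308.]
 [375. 284.]
 [406. 207.]
 [420. 172.]]
[ 0.45931155 -0.01174755  0.21369772]
```

servo_tool --series "1 0 0 0.01 0 0 0;1 0 0 0.017 0 0 0;1 0 0 0.02 0 0 0;1 0 0 0.022 0 0 0;1 0 0 0.023 0 0 0;1 0 0 0.024 0 0 0;1 0 0 0.024 0 0 0;1 0 0 0.024 0 0 0"

```text
time_s: 4.3
eef_pos: [0.4594, -0.0121, 0.1905]
eef_rot: [-0.001, 0.999, 0.037, -0.001]
wrist_force: [-3.3, 2.7, 6.6]
opening: 0.001
grasp_force: 3.2
```

servo_tool --series "1 0 0 0 0 0 0"

```text
time_s: 4.38
eef_pos: [0.4594, -0.0121, 0.1906]
eef_rot: [-0.001, 0.999, 0.037, -0.001]
wrist_force: [-3.0, 3.2, 6.8]
opening: 0.003
grasp_force: 3.2
```

servo_tool --series "1 0 0 -0.01 0 0 0;1 0 0 -0.03 0 0 0;1 0 0 -0.033 0 0 0;1 0 0.03 -0.033 0 0 0;1 0 0.07 -0.033 0 0 0;1 0 0.11 -0.033 0 0 0;1 0 0.15 -0.033 0 0 0;1 0 0.185 -0.033 0 0 0;1 0 0.21 -0.033 0 0 0;1 0 0.21 -0.033 0 0 0;1 0 0.21 -0.025 0 0 0;1 0 0.21 -0.025 0 0 0"

```text
time_s: 5.38
eef_pos: [0.4743, -0.2213, 0.2134]
eef_rot: [-0.001, 0.999, 0.036, -0.001]
wrist_force: [-0.1, 0.2, -1.4]
opening: 0.004
grasp_force: 0.0
```

```bash
python3 - <<'E'
from h import *
c=cam("side");i=c["img"][0:110,300:470,::-1]; cv2.imwrite("pics/d.png",cv2.resize(i,None,fx=4.5,fy=4.5,interpolation=2))
print(ctrl.get_obs()["eef_pos"])
E
```

```text
[ 0.4744068  -0.22081748  0.21385948]
```

View pics/d.png

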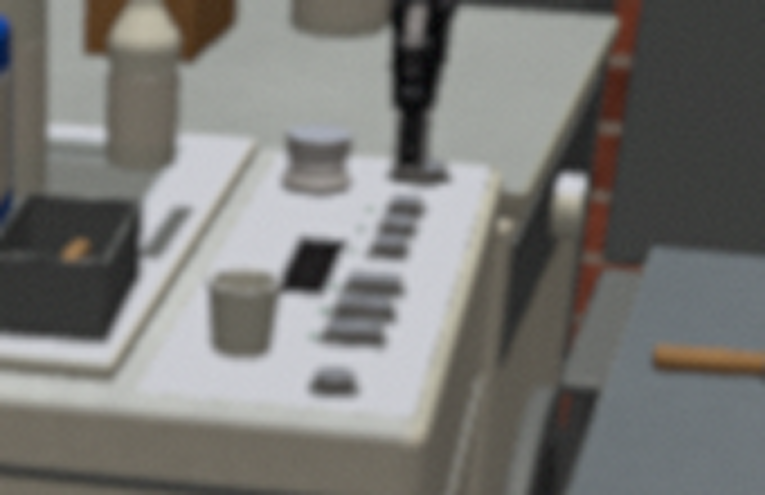

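The tip at (410,170) is above temp3 at (406,207), and the tin, cup and keys are as they were.

servo_tool --series "1 0 0 0.01 0 0 0;1 0 0 0.017 0 0 0;1 0 0 0.02 0 0 0;1 0 0 0.022 0 0 0;1 0 0 0.023 0 0 0;1 0 0 0.024 0 0 0;1 0 0 0.024 0 0 0;1 0 0 0.024 0 0 0"

```text
time_s: 6.1
eef_pos: [0.4754, -0.222, 0.1918]
eef_rot: [-0.0, 0.999, 0.037, 0.0]
wrist_force: [-1.0, 3.6, 5.0]
opening: 0.003
grasp_force: 2.6
```

servo_tool --series "1 0 0 0 0 0 0"

```text
time_s: 6.18
eef_pos: [0.4754, -0.2221, 0.1919]
eef_rot: [-0.0, 0.999, 0.037, 0.0]
wrist_force: [-0.9, 2.9, 5.6]
opening: -0.0
grasp_force: 2.5
```

servo_tool --series "1 0 0 0.001 0 0 0;1 0 0 0.0015 0 0 0;1 0 0 0.0015 0 0 0"

```text
time_s: 6.43
eef_pos: [0.4755, -0.2222, 0.1905]
eef_rot: [0.0, 0.999, 0.037, 0.0]
wrist_force: [-1.9, 3.3, 6.2]
opening: 0.001
grasp_force: 3.2
```

servo_tool --series "1 0 0 -0.01 0 0 0;1 0 0 -0.03 0 0 0;1 0 0 -0.034 0 0 0;1 0 0.03 -0.034 0 0 0;1 0 0.065 -0.034 0 0 0;1 0 0.084 -0.034 0 0 0;1 0 0.084 -0.034 0 0 0;1 0 0.084 -0.025 0 0 0;1 0 0.084 -0.025 0 0 0;1 0 0.084 -0.025 0 0 0"

```text
time_s: 7.27
eef_pos: [0.4808, -0.3046, 0.2135]
eef_rot: [-0.001, 0.999, 0.037, -0.001]
wrist_force: [-0.1, -0.2, 0.8]
opening: 0.002
grasp_force: 0.0
```

servo_tool --series "1 0 0.001 0.01 0 0 0;1 0 0.001 0.017 0 0 0;1 0 0.001 0.02 0 0 0;1 0 0.001 0.022 0 0 0;1 0 0.001 0.023 0 0 0;1 0 0.001 0.024 0 0 0;1 0 0.001 0.024 0 0 0;1 0 0.001 0.024 0 0 0"

```text
time_s: 7.93
eef_pos: [0.4814, -0.3065, 0.1913]
eef_rot: [-0.0, 0.999, 0.037, -0.0]
wrist_force: [-2.2, 3.8, 5.6]
opening: 0.001
grasp_force: 2.8
```

servo_tool --series "1 0 0 0 0 0 0"

```text
time_s: 8.02
eef_pos: [0.4814, -0.3065, 0.1914]
eef_rot: [-0.0, 0.999, 0.037, -0.0]
wrist_force: [-0.9, 3.7, 6.0]
opening: 0.001
grasp_force: 2.8
```

Down about 4 mm. Next I lift off, back away toward the robot and take a final look.

servo_tool --series "1 0 0 -0.01 0 0 0;1 0 0 -0.04 0 0 0;1 0 0 -0.08 0 0 0;1 -0.03 0 -0.1 0 0 0;1 -0.06 0.02 -0.1 0 0 0;1 -0.1 0.04 -0.1 0 0 0;1 -0.13 0.06 -0.1 0 0 0;1 -0.15 0.09 -0.1 0 0 0;1 -0.17 0.12 -0.1 0 0 0;1 -0.17 0.12 -0.1 0 0 0;1 -0.17 0.12 -0.1 0 0 0;1 -0.17 0.12 -0.1 0 0 0"

```text
time_s: 9.02
eef_pos: [0.3206, -0.4391, 0.291]
eef_rot: [-0.0, 0.999, 0.036, 0.0]
wrist_force: [0.6, 0.4, -0.2]
opening: 0.003
grasp_force: 0.0
```

```bash
python3 - <<'E'
from h import *
c=cam("top"); cv2.imwrite("pics/e.png",c["img"][...,::-1]); W=world(c)
for u,v in [(284,262),(318,260),(337,258),(356,257),(388,255),(407,253),(425,251),(460,248)]: print(np.median(W[v-3:v+4,u-3:u+4,2]).round(4))
o=ctrl.get_obs(); print(o["eef_pos"],o["wrist_force"])
E
```

```text
0.1695
0.1698
0.1699
0.1695
0.1695
0.1692
0.1694
0.1696
[ 0.32109199 -0.43854508  0.29096437] [-0.43903882  0.53461122  0.32025358]
```

View pics/e.png

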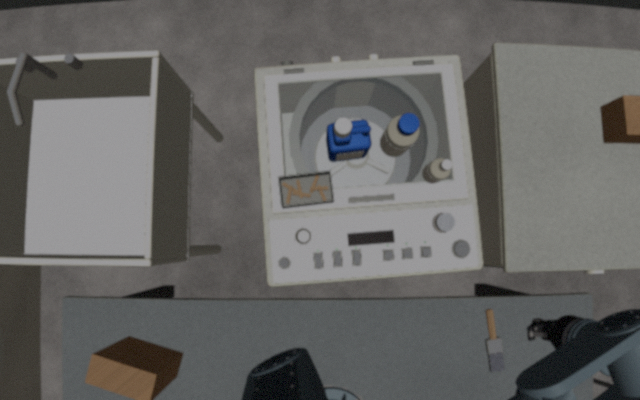

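All eight keys are up (tops at about 0.1695 m), the cup at (304,236), tin at (444,222) and lid items have not moved, and the gripper at (545,328) is clear of the washer.

```bash
python3 -c "
from bench import ctrl
print(ctrl.hand_in())"
```

```text
the job is handed in; nothing more can be done
None
```

I pressed power, prog2, temp3 and start in that order, each lightly at about 6–7 N (roughly 4 mm down), and all eight keys came back up. Nothing on the washer moved, the arm finished clear at about 9 s, and the job is handed in.

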